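# Isolate the bench shaker, clear and sort its coil bobbins by colour, switch it back on

### The job

Tip the isolator handle from ON (green plate) to OFF (black plate) before the gripper touches any bobbin, then clear the shaker deck: put every bobbin into the bin of its own colour, with the isolator OFF the whole time. Once all of them are in their bins, tip the isolator back to ON. Leave the other things on the table where they are.

Things in the scene. Friction and masses are not known exactly. Their poses are not given: they have to be found in the camera images.
- isolator (a joint): toggle handle of the shaker's isolator, hinged about isolator_base's y axis 60 mm above the table. Rad: 0 = OFF, leaning 0.6 from upright to the base's -x (black plate, robot's side); 0.6 = upright; 1.2 = ON, leaning to +x (green plate). It tips over centre by its weight: pushed past upright it drops to the far stop by itself, let go earlier it falls back. Under 2 N at its end moves it.
- isolator_tip (a point): centre of the black T-bar (60 mm long along the base's y, 18 mm thick) at the end of the isolator handle's 10 mm steel rod, 90 mm from the hinge: 134 mm above the table and 51 mm to the side of the hinge when at either stop, 150 mm up when upright
- isolator_base: grey enclosure of the isolator, 110 (x) x 90 (y) x 60 mm high, fixed to the table; green plate on its top at the +x end (ON), black plate at the -x end (OFF). Origin at the centre of its underside, below the handle's hinge; z up
- shaker: fixed vibrating bench shaker: blue foot and an aluminium deck, 210 (x) x 290 (y) mm; deck floor 45 mm above the table, lip 12 mm above that floor and 5 mm thick. Origin at the centre of its underside on the table; z up. It carries the bobbins. (It does not actually shake here.)
- bin_red: red open bin fixed to the table, 140 x 140 mm outside, 50 mm high, walls and floor 4 mm. Origin at the centre of its underside; z up
- bin_blue: blue open bin fixed to the table, 140 x 140 mm outside, 50 mm high, walls and floor 4 mm. Origin at the centre of its underside; z up
- bin_yellow: yellow open bin fixed to the table, 140 x 140 mm outside, 50 mm high, walls and floor 4 mm. Origin at the centre of its underside; z up
- bobbin_red1: red plastic coil bobbin, 50 g: two square flanges 48 x 48 x 8 mm at the ends of a 16 mm square core, 60 mm long overall (44 mm of bare core between the flanges). Origin at its centre, x along the core. It starts lying on the deck on flange edges, core level and 24 mm above the deck floor. May be absent (None)
- bobbin_red2: red plastic coil bobbin, 50 g: two square flanges 48 x 48 x 8 mm at the ends of a 16 mm square core, 60 mm long overall (44 mm of bare core between the flanges). Origin at its centre, x along the core. It starts lying on the deck on flange edges, core level and 24 mm above the deck floor. May be absent (None)
- bobbin_blue1: blue plastic coil bobbin, 50 g: two square flanges 48 x 48 x 8 mm at the ends of a 16 mm square core, 60 mm long overall (44 mm of bare core between the flanges). Origin at its centre, x along the core. It starts lying on the deck on flange edges, core level and 24 mm above the deck floor. May be absent (None)
- bobbin_blue2: blue plastic coil bobbin, 50 g: two square flanges 48 x 48 x 8 mm at the ends of a 16 mm square core, 60 mm long overall (44 mm of bare core between the flanges). Origin at its centre, x along the core. It starts lying on the deck on flange edges, core level and 24 mm above the deck floor. May be absent (None)
- bobbin_yellow1: yellow plastic coil bobbin, 50 g: two square flanges 48 x 48 x 8 mm at the ends of a 16 mm square core, 60 mm long overall (44 mm of bare core between the flanges). Origin at its centre, x along the core. It starts lying on the deck on flange edges, core level and 24 mm above the deck floor. May be absent (None)
- bobbin_yellow2: yellow plastic coil bobbin, 50 g: two square flanges 48 x 48 x 8 mm at the ends of a 16 mm square core, 60 mm long overall (44 mm of bare core between the flanges). Origin at its centre, x along the core. It starts lying on the deck on flange edges, core level and 24 mm above the deck floor. May be absent (None)
- mug: bystander: blue ceramic mug, 80 mm across, 95 mm tall. Not part of the job. Origin at the centre of its underside
- tape_roll: bystander: roll of paper tape, 100 mm across, 24 mm high, lying flat. Not part of the job. Origin at the centre of its underside
- oil_bottle: bystander: amber bottle, 54 mm across, 130 mm tall. Not part of the job. Origin at the centre of its underside
- screwdriver: bystander: screwdriver, about 200 mm long, lying. Not part of the job. Origin at the centre of its underside
- wrench: bystander: steel wrench, lying. Not part of the job. Origin at the centre of its underside
- carton: bystander: cardboard carton, 70 x 120 x 70 mm. Not part of the job. Origin at the centre of its underside

How it is judged:
By the outcome, as a careful person would: the job done as asked, in the order asked, and still so for the second after the job is handed in, with the robot touching nothing.
Of bobbin_red1, bobbin_red2, bobbin_blue1, bobbin_blue2, bobbin_yellow1, bobbin_yellow2 only 4 to 6 are there at a start; the rules pass over those that are not, and their reading is None.
At some moment in a run one of bobbin_red1, bobbin_red2, bobbin_blue1, bobbin_blue2, bobbin_yellow1, bobbin_yellow2 may be knocked a few centimetres aside while the robot is not near it.
Once in a run the grip may slacken for a moment while it holds something.
It also fails if it takes over 210 s, if anything falls off the work surface, if the arm or the gripper's body presses on something with over 40 N, if the wrist force passes 120 N, or if a joint passes its speed limit or range.

### The arm

A 6-joint arm with a two-finger parallel gripper is mounted at the origin on the work surface. World frame = base frame: x ahead of the robot, y to its left, z up, the work surface at z = 0. Lengths are in m, angles in degrees, forces in N, time in s.
With the tool pointing down it reaches from about 0.25 to 0.775 m from the base axis. Payload 4 kg.
Tool frame: the origin (TCP) lies at the very end of the fingers, on their centre line; the grasp point (between the pads) lies 19 mm behind it; z points along the fingers, y is the direction in which the jaws open and shut (so a half turn about z gives the same grasp; the last joint's range is limited). The gripper opens to 94 mm and grips with 3 to 60 N. Pads are 16 mm wide; open, the fingers measure 119 mm over their backs; the gripper's body (75 mm by 177 mm) begins 78 mm behind the grasp point.
Start: joints at [-78.959, 4.996, 78.535, -0, 96.463, -5.907], TCP at [0.16, -0.526, 0.182] pointing down, gripper open.
Joint ranges: [-177.83, 177.83], [-43.37, 116.18], [15.69, 146.23], [-61.86, 241.86], [9.47, 152.12], [-147.06, 147.06]. Speed limits (degrees/s): [159.86, 159.86, 180, 180, 180, 180].

### API

Orientations are given as [roll, pitch, yaw] about the fixed x, y, z axes, in that order (R = Rz(yaw) Ry(pitch) Rx(roll)).
In Python, from rig import sense, read_camera, close_job gives the robot as it stands. The module is installed in compiled form; this text tells all that it offers.
- The arm moves only by the tool drive_tool, never from a script. Its argument "commands" is a list of rows, each a list of 3 entries, a list of its own where there are three numbers: the closure, from 0 (fully open) to 1 (shut), then the shift along the tool's x, y, z in m, then the turn about the tool's z in degrees. A call has 1 to 12 rows; each row is the pose to reach, as a shift and turn from the pose commanded when the call began, along the tool's axes at that moment; what a row does not reach only later rows make up. A row lasts 1/10 s, in which the tool goes at most 50 mm and 8.59 degrees, less where a joint would pass 70% of its speed; a pose out of reach is approached as far as the arm can. A call with a gripper value outside its range is refused whole. The fingers move at their own pace and stop on an object; "newtons" is the grip in N (left out, the last holds). Time passes only in rows, so rows that repeat a pose let the fingers close. It gives the time, the measured TCP pose, the force and the opening at its end, in the units of the state.
- sense(): the state, without advancing time (a new reading comes with each control period).
- read_camera(name): name is "scene" or "top" or "wrist"; returns a dict with "frame" (420x560x3 uint8, red, green, blue), "z_map" (420x560 float32, m along the optical axis (not along the pixel's ray), 0 where there is no reading), "mtx" (3x3 intrinsics, pixels), "world_from_camera" (4x4, takes a point from camera to world coordinates); the wrist camera has in their place "T_tool_cam" (4x4, takes a point from camera to tool coordinates, whose origin is the TCP and whose axes are the flange's). Camera axes: x right, y up, looking along -z (the intrinsics and any distortion apply to the point x, -y, -z); pixel columns grow to the right and rows downward; lengths in m; the calibration is good to about 2 mm. The wrist camera is an equidistant fisheye: a pixel r from the principal point sees the ray r / f radians off the axis. A picture is of the moment at which its call begins: read the wrist's pose just before it.
- close_job(): hands the job in, once; it reports no verdict.
The state is a dict: "t": time; "joint_positions": joint angles; "joint_vel": joint speeds; "tau": joint torques, N m; "tool_pos": TCP position; "eef_rot": TCP orientation; "contact_force": force on the tool from outside, world axes, zero at the start; "ft_torque": the same for the moment, N m; "gripper_width": finger opening in m.
Only numpy, scipy, OpenCV 4.12 (cv2) and the standard library are available. Lean on these libraries where they do the work, as an engineer would, in place of code of your own. Each camera call takes 0.05 s, during which the arm holds its last target.

## Working session

There is one attempt and no reset: what is moved stays moved. The work goes in short steps, Python scripts to look and compute and a tool call to move; the robot and the scene stay as the last step left them, time stands still between calls to the robot, and variables do not carry over. Pictures are saved under pics/ and viewed, and the job is handed in when it is done.

Besides the shell and the picture viewer there is one more tool, called by a JSON object that holds its "name" and its "arguments", one argument or row to a line. drive_tool: Moves the arm, as the interface text tells. Its arguments: {"type":"object","properties":{"commands":{"type":"array","items":{"type":"array"}},"newtons":{"type":"number"}},"required":["commands"]}

```bash
mkdir -p pics
cat > h.py <<'E'
import numpy as np, cv2
from rig import sense, read_camera
def snap(n,fn=None):
    s=sense(); c=read_camera(n)
    if fn: cv2.imwrite('pics/'+fn+'.png',c['frame'][:,:,::-1])
    return s,c
def pts(c):
    # world points per pixel from z_map (pinhole)
    K=c['mtx'];z=c['z_map'];v,u=np.indices(z.shape)
    x=(u-K[0,2])/K[0,0]*z; y=(v-K[1,2])/K[1,1]*z
    P=np.stack([x,-y,-z,np.ones_like(z)],-1)
    return (P@c['world_from_camera'].T)[...,:3]
E
python3 - <<'E'
from h import *
for n in ['scene','top','wrist']:
    s,c=snap(n,n+'0'); print(n,c['mtx'].tolist(),[k for k in c])
    if n!='wrist': np.save(n+'.npy',pts(c)); print(c['world_from_camera'].round(3))
    else: print(c['T_tool_cam'].round(3))
print(s)
E
```

```text
scene [[390.4175594341335, 0.0, 286.1717407281193], [0.0, 390.4175594341335, 205.50940257290296], [0.0, 0.0, 1.0]] ['frame', 'z_map', 'mtx', 'world_from_camera']
[[-0.597 -0.65   0.47   1.121]
 [ 0.802 -0.472  0.365  0.4  ]
 [-0.015  0.595  0.804  0.977]
 [ 0.     0.     0.     1.   ]]
top [[408.0077218830538, 0.0, 282.6112859789173], [0.0, 408.0077218830538, 209.49637144600246], [0.0, 0.0, 1.0]] ['frame', 'z_map', 'mtx', 'world_from_camera']
[[ 0.086  0.974 -0.207  0.358]
 [-0.996  0.083 -0.021  0.003]
 [-0.003  0.208  0.978  1.176]
 [ 0.     0.     0.     1.   ]]
wrist [[325.19226210127806, 0.0, 276.9463840002081], [0.0, 325.19226210127806, 206.97688879952494], [0.0, 0.0, 1.0]] ['frame', 'z_map', 'mtx', 'T_tool_cam']
[[-0.001  0.964  0.264  0.077]
 [ 1.     0.002 -0.001 -0.001]
 [-0.001  0.264 -0.964 -0.201]
 [ 0.     0.     0.     1.   ]]
{'t': 0.1, 'joint_positions': array([-7.89584382e+01,  5.03471033e+00,  7.86114358e+01, -1.83504847e-03,
        9.64625855e+01, -5.90719398e+00]), 'joint_vel': array([-0.03592066,  0.0294438 , -0.17659446,  0.04767309, -0.00625052,
       -0.01977052]), 'tau': array([ 2.63321308e-03, -3.41251194e+01, -3.03301978e+01,  7.20780459e-02,
        3.03666014e-02, -9.29502994e-05]), 'tool_pos': array([ 0.16021972, -0.52561197,  0.18066399]), 'eef_rot': array([-1.79891658e+02, -9.37627385e-03,  1.69485421e+01]), 'contact_force': array([-0.12556989,  0.29099602, -0.31221241]), 'ft_torque': array([-0.02262275, -0.02770314, -0.01236368]), 'gripper_width': 0.09397131004399824}
```

View pics/top0.png

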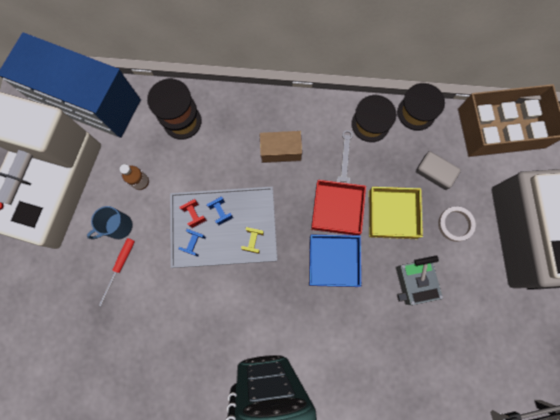

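View pics/scene0.png

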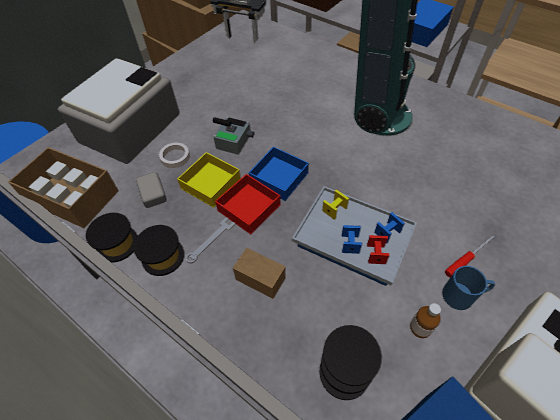

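View pics/wrist0.png

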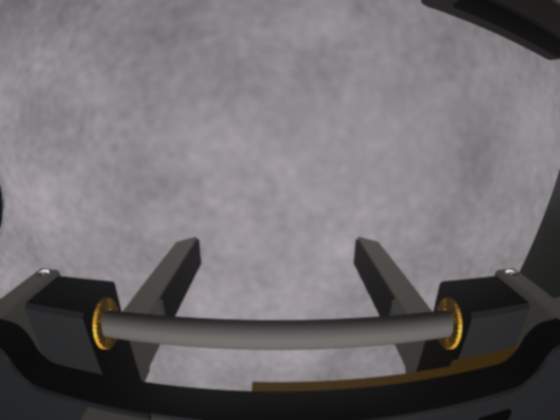

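The top view shows four bobbins on the deck: red at (193,213), blue at (219,210) and (192,242), yellow at (253,240). The isolator is at (420,280), with its T-bar toward the green ON plate at (427,260). The bins are red (338,207), yellow (396,212) and blue (335,261).

```bash
cat >> h.py <<'E'
HS={'red':((0,150,80),(8,255,255)),'blue':((100,130,60),(120,255,255)),'yellow':((22,150,80),(35,255,255))}
def mask(c,col):
    h=cv2.cvtColor(c['frame'],cv2.COLOR_RGB2HSV)
    m=cv2.inRange(h,*[np.array(a) for a in HS[col]])
    if col=='red': m|=cv2.inRange(h,np.array((172,150,80)),np.array((180,255,255)))
    return m
def bobbins(c,zlo=.05,zhi=.12,amin=60):
    P=pts(c); out=[]
    for col in HS:
        m=mask(c,col)
        n,l,st,ce=cv2.connectedComponentsWithStats(m)
        for i in range(1,n):
            if st[i,4]<amin: continue
            Q=P[l==i]; z=np.percentile(Q[:,2],95)
            r=cv2.minAreaRect(Q[Q[:,2]>z-.02][:,:2].astype(np.float32)) if (Q[:,2]>z-.02).sum()>5 else None
            out.append((col,st[i,4],ce[i].round(),z.round(3),np.round(r[0],4),np.round(r[1],3),round(r[2],1)))
    return out
E
python3 - <<'E'
from h import *
for n in ['top','scene']:
    s,c=snap(n)
    print(n)
    for o in bobbins(c): print(*o)
    P=pts(c)
    if n=='top':
        # isolator region: print height map
        Z=P[...,2]
        for (u,v) in [(427,260),(424,280),(418,285),(433,295),(405,296),(408,270),(425,268)]: print(u,v,P[v,u].round(3),c['frame'][v,u])
        f=cv2.resize(c['frame'][230:330,370:470,::-1],None,fx=6,fy=6,interpolation=cv2.INTER_NEAREST); cv2.imwrite('pics/iso.png',f)
        f=cv2.resize(c['frame'][175:275,160:285,::-1],None,fx=6,fy=6,interpolation=cv2.INTER_CUBIC); cv2.imwrite('pics/deck.png',f)
E
```

```text
top
red 2316 [338. 208.] 0.049 [ 0.5201 -0.1098] [0.154 0.362] 78.2
red 185 [192. 212.] 0.095 [0.4598 0.1576] [0.366 0.054] 48.4
red 259 [123. 255.] 0.027 [0.4337 0.4644] [0.022 0.096] 75.4
blue 5080 [59. 72.] 0.183 [0.7159 0.3704] [1.004 0.209] 57.6
blue 221 [219. 210.] 0.095 [0.5742 0.1985] [0.059 0.043] 32.3
blue 180 [192. 242.] 0.095 [0.4799 0.263 ] [0.046 0.057] 74.5
blue 2539 [335. 260.] 0.049 [ 0.4511 -0.0951] [0.168 0.21 ] 4.8
yellow 427 [398. 209.] 0.049 [ 0.5485 -0.1635] [0.175 0.473] 28.5
427 260 [ 0.479 -0.349  0.144] [39 35 36]
424 280 [ 0.433 -0.367  0.071] [90 88 92]
418 285 [ 0.419 -0.351  0.07 ] [55 55 59]
433 295 [ 0.397 -0.395  0.059] [46 41 43]
405 296 [ 0.388 -0.326  0.042] [68 69 75]
408 270 [ 0.457 -0.326  0.062] [ 89 172 107]
425 268 [ 0.461 -0.355  0.113] [151 144 140]
scene
red 1297 [248. 202.] 0.049 [0.8072 0.1223] [0.816 0.188] 54.5
red 134 [378. 249.] 0.093 [0.827  0.3462] [0.596 0.044] 14.5
red 240 [460. 262.] 0.026 [0.752  0.4268] [0.036 0.739] 83.0
blue 999 [428.  18.] -0.099 [-0.0009  0.0241] [2.359 0.189] 13.9
blue 1224 [ 18. 137.] -0.245 [ 1.0026 -0.5768] [1.954 0.23 ] 76.4
blue 1297 [279. 172.] 0.049 [0.7817 0.0701] [0.928 0.185] 32.9
blue 408 [ 21. 219.] -0.356 [ 1.0727 -0.4203] [1.643 0.03 ] 87.7
blue 129 [388. 226.] 0.093 [0.4853 0.2619] [0.047 0.055] 74.2
blue 268 [351. 241.] 0.093 [0.8311 0.3057] [0.607 0.051] 22.7
blue 232 [469. 283.] 0.095 [0.7932 0.4358] [0.078 0.655] 76.9
blue 1925 [451. 405.] 0.181 [0.9446 0.4774] [0.084 0.376] 53.6
yellow 1428 [208. 179.] 0.049 [0.8074 0.032 ] [0.949 0.186] 60.6
yellow 261 [335. 203.] 0.093 [0.5032 0.1001] [0.047 0.061] 81.0
```

```bash
cat >> h.py <<'E'
def comps(c,col,amin=40):
    P=pts(c); n,l,st,ce=cv2.connectedComponentsWithStats(mask(c,col))
    return [(ce[i],P[(l==i)&(c['z_map']>.1)]) for i in range(1,n) if st[i,4]>=amin]
def find(c):
    out=[]
    for col in HS:
        for ce,Q in comps(c,col):
            Q=Q[(Q[:,2]>.047+.012)&(Q[:,2]<.12)]   # above deck
            if len(Q)<25: continue
            r=cv2.minAreaRect(Q[:,:2].astype(np.float32))
            if max(r[1])>.09: continue
            # core axis by flange tops (z>0.08): PCA
            T=Q[Q[:,2]>.08][:,:2]
            if len(T)<8: continue
            m=T.mean(0); w=np.linalg.svd(T-m)[2][0]
            out.append((col,ce.round(),len(Q),'rect',np.round(r[0],4),np.round(r[1],3),round(r[2],1),'top',m.round(4),round(np.degrees(np.arctan2(w[1],w[0])),1)))
    return out
E
python3 - <<'E'
from h import *
for n in ['top','scene']:
    s,c=snap(n)
    print(n)
    for o in find(c): print(*o)
    for col in HS:
        for ce,Q in comps(c,col):
            Q=Q[(Q[:,2]>.042)&(Q[:,2]<.055)]
            if len(Q)>150:
                r=cv2.minAreaRect(Q[:,:2].astype(np.float32)); print('bin',col,ce.round(),np.round(r[0],3),np.round(r[1],3),round(r[2],1))
    P=pts(c); 
    if n=='top':
        R=np.zeros(P.shape[:2],bool);R[240:315,390:450]=1
        Q=P[R&(P[...,2]>.125)&(c['z_map']>.1)];r=cv2.minAreaRect(Q[:,:2].astype(np.float32));print('Tbar',r,Q[:,2].mean())
        Q=P[R&(abs(P[...,2]-.061)<.006)&(c['z_map']>.1)];r=cv2.minAreaRect(Q[:,:2].astype(np.float32));print('base',r)
E
```

```text
top
red [192. 212.] 180 rect [0.5603 0.2704] [0.059 0.042] 33.6 top [0.5591 0.2698] -147.4
blue [219. 210.] 217 rect [0.5742 0.1986] [0.06  0.043] 32.3 top [0.5729 0.1975] -149.4
blue [192. 242.] 180 rect [0.4799 0.2628] [0.046 0.057] 75.3 top [0.4809 0.2611] 165.5
bin red [338. 208.] [ 0.62  -0.131] [0.138 0.139] 87.3
bin blue [335. 260.] [ 0.469 -0.13 ] [0.14  0.139] 4.1
Tbar ((0.4772294759750366, -0.3487072288990021), (0.020048920065164566, 0.05956168845295906), 16.128829956054688) 0.1398991280177933
base ((0.43012920022010803, -0.36260688304901123), (0.1095544844865799, 0.09050756692886353), 16.872085571289062)
scene
red [379. 237.] 46 rect [0.5415 0.257 ] [0.011 0.046] 32.7 top [0.5409 0.2574] 121.0
red [378. 249.] 132 rect [0.5665 0.2725] [0.054 0.045] 30.6 top [0.5856 0.284 ] 120.9
blue [397. 218.] 49 rect [0.4569 0.2693] [0.046 0.009] 74.7 top [0.4574 0.268 ] -106.1
blue [388. 226.] 126 rect [0.4853 0.2614] [0.047 0.054] 74.5 top [0.507  0.2556] 74.3
blue [351. 226.] 41 rect [0.5548 0.182 ] [0.009 0.046] 35.5 top [0.5562 0.1812] 123.7
blue [351. 241.] 217 rect [0.5796 0.1987] [0.058 0.046] 33.8 top [0.5937 0.209 ] 25.9
yellow [335. 203.] 228 rect [0.5033 0.0991] [0.048 0.061] 82.6 top [0.5044 0.0995] -5.0
bin red [248. 202.] [ 0.624 -0.133] [0.142 0.142] 87.6
bin blue [280. 172.] [ 0.471 -0.131] [0.145 0.141] 3.1
bin yellow [208. 179.] [ 0.622 -0.297] [0.142 0.142] 2.8
```

View pics/iso.png

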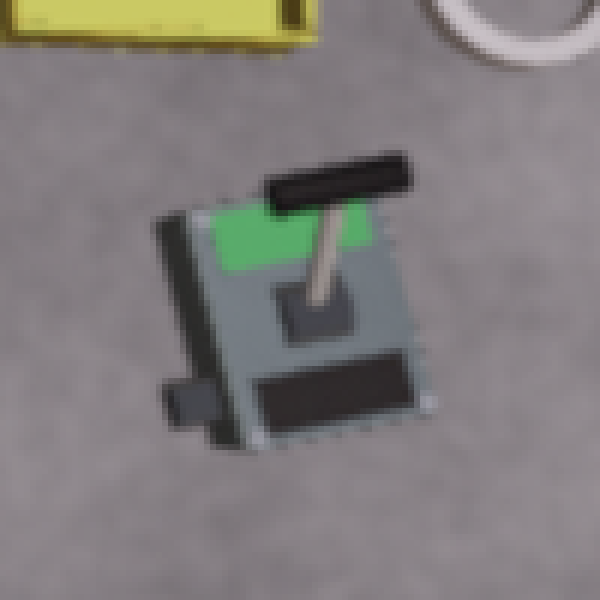

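View pics/deck.png

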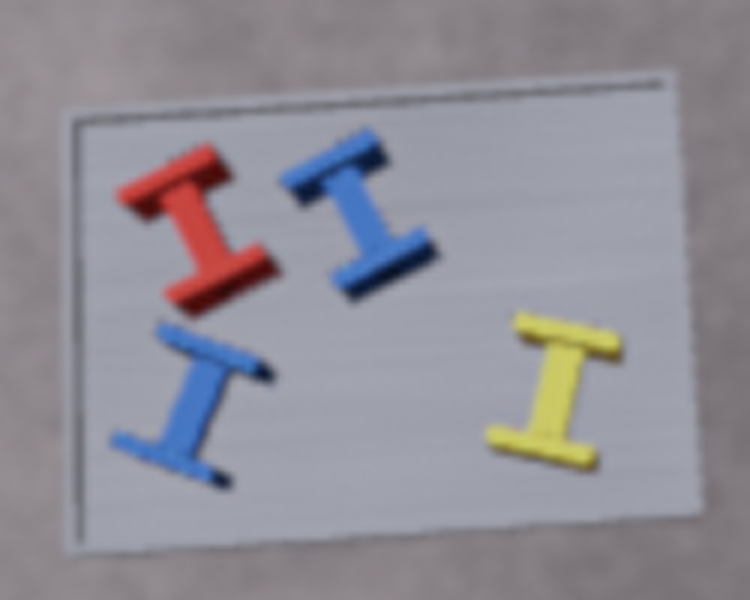

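```bash
cat >> h.py <<'E'
def go(x,y,z,yaw=None,s=None):
    "shift in tool axes + turn from current measured pose"
    from scipy.spatial.transform import Rotation as Ro
    s=s or sense(); R=Ro.from_euler('xyz',s['eef_rot'],degrees=True)
    d=R.inv().apply(np.array([x,y,z])-s['tool_pos'])
    t=0 if yaw is None else ((s['eef_rot'][2]-yaw+90)%180-90)
    return d.round(4).tolist(),round(t,1)
B=np.array([.430,-.3626]);BY=np.radians(16.5);BX=np.array([np.cos(BY),np.sin(BY)])
E
python3 - <<'E'
from h import *
print(go(*(B+BX*.092),.20,16.5),go(*(B+BX*.092),.122,16.5),go(*(B-BX*.01),.122,16.5))
E
```

```text
([0.3976, -0.077, -0.0185], np.float64(0.4)) ([0.3976, -0.0769, 0.0595], np.float64(0.4)) ([0.2956, -0.0777, 0.0595], np.float64(0.4))
```

{"name": "drive_tool", "arguments": {
  "commands": [
    [1, [0, 0, -0.02], 0],
    [1, [0.398, -0.077, -0.02], 0.4],
    [1, [0.398, -0.077, -0.02], 0.4],
    [1, [0.398, -0.077, -0.02], 0.4],
    [1, [0.398, -0.077, -0.02], 0.4],
    [1, [0.398, -0.077, -0.02], 0.4],
    [1, [0.398, -0.077, -0.02], 0.4],
    [1, [0.398, -0.077, -0.02], 0.4],
    [1, [0.398, -0.077, -0.02], 0.4],
    [1, [0.398, -0.077, -0.02], 0.4],
    [1, [0.398, -0.077, -0.02], 0.4],
    [1, [0.398, -0.077, -0.02], 0.4]
  ],
  "newtons": 20
}}

```text
t: 1.55
tool_pos: [0.5177, -0.3371, 0.2016]
eef_rot: [180.0, 0.1, 16.5]
contact_force: [-0.8, 0.0, -0.2]
gripper_width: 0.0023
```

{"name": "drive_tool", "arguments": {
  "commands": [
    [1, [0, 0, 0.04], 0],
    [1, [0, 0, 0.078], 0],
    [1, [0, 0, 0.078], 0],
    [1, [-0.015, 0, 0.078], 0],
    [1, [-0.03, 0, 0.078], 0],
    [1, [-0.045, 0, 0.078], 0],
    [1, [-0.06, 0, 0.078], 0],
    [1, [-0.075, 0, 0.078], 0],
    [1, [-0.09, 0, 0.078], 0],
    [1, [-0.1, 0, 0.078], 0],
    [1, [-0.1, 0, 0.078], 0]
  ]
}}

```text
t: 2.65
tool_pos: [0.4215, -0.3655, 0.1238]
eef_rot: [180.0, 0.0, 16.4]
contact_force: [0.5, -0.5, -0.8]
gripper_width: -0.0001
```

{"name": "drive_tool", "arguments": {
  "commands": [
    [0.57, [0, 0, -0.05], 0],
    [0.57, [0, 0, -0.1], 0],
    [0.57, [0, 0, -0.12], 0],
    [0.57, [0, 0, -0.12], 0],
    [0.57, [0, 0, -0.12], 0]
  ]
}}

```text
t: 3.15
tool_pos: [0.423, -0.3647, 0.2428]
eef_rot: [-180.0, 0.0, 16.6]
contact_force: [-0.5, -0.6, -0.6]
gripper_width: 0.0372
```

Run:
```python
from h import *
s,c=snap('top','t1')
print(s['tool_pos'],s['gripper_width'],s['contact_force'])
P=pts(c)
R=np.zeros(P.shape[:2],bool);R[240:315,390:450]=1
s2,c2=snap('scene','s1')
f=cv2.resize(c2['frame'][90:200,180:300,::-1],None,fx=5,fy=5,interpolation=cv2.INTER_CUBIC); cv2.imwrite('pics/iso1.png',f)
for o in find(c)+find(c2): print(*o)
```

```text
[ 0.4229617  -0.36466602  0.24278346] 0.037229157016883715 [-0.49707752 -0.55412868 -0.56021384]
red [192. 212.] 181 rect [0.5606 0.2706] [0.058 0.042] 32.9 top [0.5606 0.27  ] -148.4
blue [219. 210.] 217 rect [0.5741 0.1985] [0.059 0.043] 32.3 top [0.5723 0.1973] -148.1
blue [192. 242.] 179 rect [0.48   0.2627] [0.046 0.057] 74.3 top [0.4812 0.2611] 164.3
red [379. 237.] 44 rect [0.542  0.2566] [0.009 0.046] 30.7 top [0.5415 0.2573] 121.4
red [378. 249.] 132 rect [0.567  0.2711] [0.054 0.045] 35.6 top [0.5853 0.284 ] 120.5
blue [397. 218.] 50 rect [0.4572 0.2684] [0.047 0.009] 72.3 top [0.4575 0.268 ] -106.7
blue [388. 226.] 122 rect [0.4883 0.2643] [0.047 0.057] 65.4 top [0.508  0.2554] -106.0
blue [351. 226.] 41 rect [0.5551 0.1824] [0.01  0.046] 36.3 top [0.5562 0.1811] 123.5
blue [351. 241.] 235 rect [0.5788 0.1981] [0.061 0.046] 33.5 top [0.5927 0.2082] 22.8
yellow [335. 204.] 241 rect [0.503  0.0994] [0.048 0.061] 82.7 top [0.5051 0.0994] -3.7
```

View pics/iso1.png

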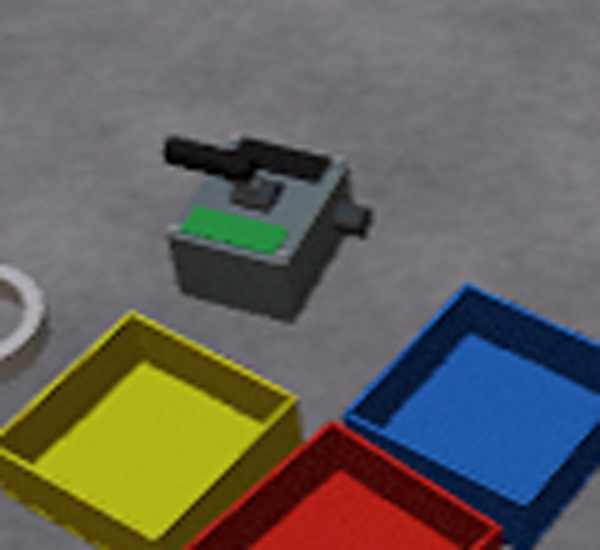

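View pics/t1.png

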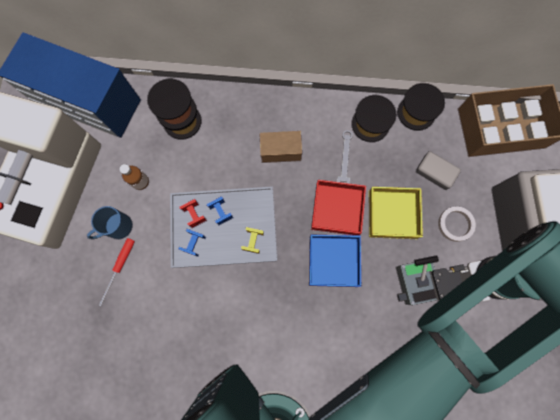

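```bash
cat >> h.py <<'E'
def tbar(c,f=None):
    P=pts(c); d=P[...,:2]-B; bx=d@BX; by=d@np.array([-BX[1],BX[0]])
    m=(abs(by)<.05)&(abs(bx)<.08)&(P[...,2]>.115)&(P[...,2]<.165)&(c['z_map']>.1)
    return m.sum(), [np.round(q[m].mean(),4) if m.any() else None for q in (bx,by,P[...,2])]
E
python3 - <<'E'
from h import *
for n in ['top','scene']:
    s,c=snap(n,n+'2'); print(n,tbar(c))
s,c=snap('wrist','w2');print(s['t'],s['tool_pos'])
E
```

```text
top (np.int64(187), [np.float64(0.0496), np.float64(0.0007), np.float64(0.1387)])
scene (np.int64(106), [np.float64(0.055), np.float64(0.0), np.float64(0.1379)])
3.35 [ 0.42214585 -0.36412727  0.24092461]
```

View pics/w2.png

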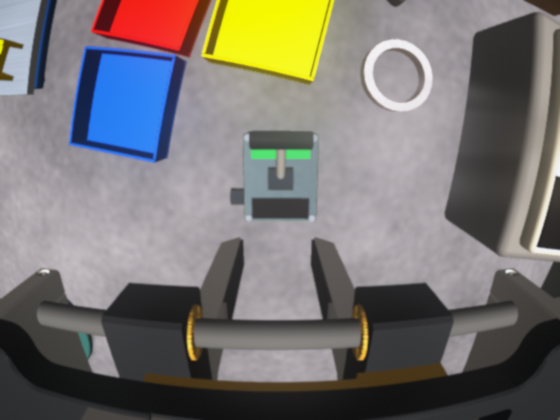

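View pics/scene2.png

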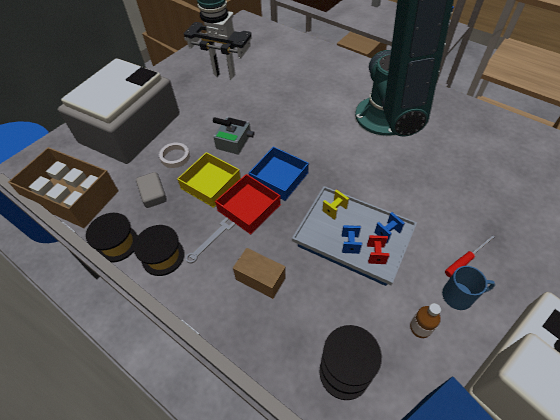

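Run:
```python
from h import *
s,c=snap('scene')
P=pts(c)
for (u,v) in [(213,73),(231,73),(214,60),(231,60),(384,131),(360,118),(240,135)]: print(u,v,P[v,u].round(3))
# fingers lowest tip points
Q=P[40:85,195:250];m=(Q[...,2]>.1)&(c['z_map'][40:85,195:250]>.1)&(Q[...,2]<.33)
q=Q[m];print(len(q),q.min(0),q.max(0)); 
k=q[q[:,2]<q[:,2].min()+.03];print(k.mean(0),k.min(0),k.max(0))
# base disc
Q=P[60:140,340:420].reshape(-1,3);k=Q[(Q[:,2]>.005)&(Q[:,2]<.08)];print('base',k.min(0),k.max(0))
s,c=snap('top');P=pts(c)
Q=P[300:420,150:340].reshape(-1,3);k=Q[(Q[:,2]>.005)&(Q[:,2]<.1)];print('base top',len(k),k.min(0) if len(k) else'',k.max(0) if len(k) else'')
# gripper points top
m=(P[...,2]>.12)&(P[...,2]<.42);m[:230]=0;m[:,:380]=0;
vv,uu=np.where(m);print(P[m].min(0),P[m].max(0))
# wrist
s,c=snap('wrist');K=c['mtx'];T=c['T_tool_cam']
from scipy.spatial.transform import Rotation as Ro
R=Ro.from_euler('xyz',s['eef_rot'],degrees=True).as_matrix()
for (u,v) in [(281,140),(252,208),(308,208),(127,105),(250,155),(310,155)]:
    z=c['z_map'][v,u]; x=u-K[0,2];y=v-K[1,2];r=np.hypot(x,y);th=r/K[0,0]
    X=z*np.tan(th)*np.array([x,y])/r
    p=(T@[X[0],-X[1],-z,1])[:3]; print((u,v),'tool',p.round(3),'world',(R@p+s['tool_pos']).round(3))
```

```text
213 73 [ 0.173 -0.706 -0.003]
231 73 [ 0.425 -0.333  0.289]
214 60 [ 0.436 -0.384  0.319]
231 60 [ 0.415 -0.335  0.326]
384 131 [0.083 0.045 0.009]
360 118 [ 0.076 -0.058  0.012]
240 135 [ 0.438 -0.321  0.06 ]
241 [ 0.40364674 -0.39402206  0.26423038] [ 0.44350059 -0.32986905  0.32993491]
[ 0.42792168 -0.36338698  0.2813822 ] [ 0.40384849 -0.39180788  0.26423038] [ 0.44350059 -0.32986905  0.29400488]
base [-0.13686346 -0.21342924  0.00500525] [0.17666179 0.07498256 0.07996371]
base top 931 [ 0.03304657 -0.14004125  0.00501256] [0.34755741 0.35901577 0.08538695]
[ 0.37684981 -0.60249752  0.12035965] [ 0.58090397 -0.27034161  0.41965958]
(281, 140) tool [0.058 0.003 0.1  ] world [ 0.479 -0.35   0.142]
(252, 208) tool [-0.03  -0.032  0.184] world [ 0.384 -0.342  0.059]
(308, 208) tool [-0.031  0.037  0.185] world [ 0.403 -0.409  0.057]
(127, 105) tool [ 0.108 -0.217  0.242] world [ 0.464 -0.126  0.001]
(250, 155) tool [ 0.035 -0.033  0.185] world [ 0.446 -0.322  0.057]
(310, 155) tool [0.035 0.038 0.184] world [ 0.467 -0.391  0.058]
```

Run:
```python
from h import *
s,c=snap('wrist');K=c['mtx'];T=c['T_tool_cam']
for (u,v) in [(236,246),(232,244),(240,246),(228,260),(320,246),(325,244),(316,246),(330,262)]:
    z=c['z_map'][v,u]; x=u-K[0,2];y=v-K[1,2];r=np.hypot(x,y);th=r/K[0,0]
    X=z*np.tan(th)*np.array([x,y])/r
    print((u,v),z,(T@[X[0],-X[1],-z,1])[:3].round(4))
s,c=snap('scene','s3');f=cv2.resize(c['frame'][20:90,180:260,::-1],None,fx=7,fy=7,interpolation=cv2.INTER_NEAREST); cv2.imwrite('pics/tip.png',f)
P=pts(c); print([ (v,P[v,213].round(3).tolist(),P[v,231].round(3).tolist()) for v in range(58,82,2)])
# project reported TCP into scene
W=np.linalg.inv(c['world_from_camera']);
for dz in (0,.02,.04):
    p=W@np.r_[s['tool_pos']+[0,0,dz],1];print(dz,c['mtx'][0,0]*p[0]/-p[2]+c['mtx'][0,2], c['mtx'][1,1]*-p[1]/-p[2]+c['mtx'][1,2])
```

```text
(236, 246) 0.17838642 [ 0.0087 -0.024  -0.0349]
(232, 244) 0.17974149 [ 0.0093 -0.0265 -0.0333]
(240, 246) 0.18106711 [ 0.0077 -0.0221 -0.0324]
(228, 260) 0.15975483 [ 0.009  -0.0258 -0.0541]
(320, 246) 0.17492506 [ 0.01    0.0221 -0.0381]
(325, 244) 0.18038638 [ 0.0089  0.0256 -0.0328]
(316, 246) 0.17917189 [ 0.0084  0.0204 -0.0342]
(330, 262) 0.15604529 [ 0.0095  0.0246 -0.0579]
[(58, [0.438, -0.384, 0.326], [0.416, -0.333, 0.334]), (60, [0.441, -0.383, 0.322], [0.416, -0.334, 0.327]), (62, [0.437, -0.389, 0.311], [0.419, -0.333, 0.322]), (64, [0.436, -0.391, 0.303], [0.418, -0.334, 0.315]), (66, [0.44, -0.389, 0.299], [0.422, -0.332, 0.311]), (68, [0.441, -0.389, 0.293], [0.424, -0.331, 0.306]), (70, [0.439, -0.394, 0.283], [0.423, -0.333, 0.298]), (72, [0.442, -0.392, 0.279], [0.424, -0.333, 0.292]), (74, [0.178, -0.702, -0.004], [0.424, -0.335, 0.285]), (76, [0.186, -0.694, -0.005], [0.423, -0.337, 0.276]), (78, [0.2, -0.681, -0.001], [0.424, -0.337, 0.27]), (80, [0.21, -0.672, -0.002], [0.168, -0.609, -0.0])]
0 225.6526453167329 82.0838550452488
0.02 224.7279221358534 76.47219696703934
0.04 223.77768806568105 70.7057267342928
```

View pics/tip.png

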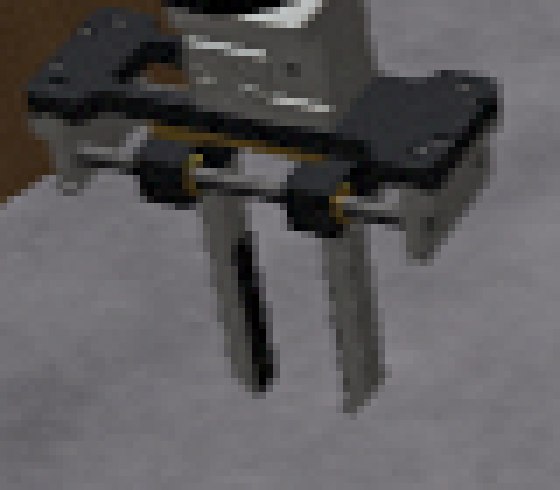

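The closed fingers passed over the T-bar. Both cameras put the real fingertips about 28 mm short of the reported TCP. I'll push again, lower.

{"name": "drive_tool", "arguments": {
  "commands": [
    [1, [0.05, 0, 0], 0],
    [1, [0.1, 0, 0], 0],
    [1, [0.101, 0, 0], 0],
    [1, [0.101, 0, 0.05], 0],
    [1, [0.101, 0, 0.1], 0],
    [1, [0.101, 0, 0.138], 0],
    [1, [0.101, 0, 0.138], 0],
    [1, [0.101, 0, 0.138], 0]
  ]
}}

```text
t: 4.45
tool_pos: [0.5192, -0.3364, 0.1061]
eef_rot: [-180.0, 0.0, 16.5]
contact_force: [0.1, 0.1, 0.6]
gripper_width: 0.0008
```

{"name": "drive_tool", "arguments": {
  "commands": [
    [1, [-0.015, 0, 0], 0],
    [1, [-0.03, 0, 0], 0],
    [1, [-0.045, 0, 0], 0],
    [1, [-0.06, 0, 0], 0],
    [1, [-0.075, 0, 0], 0]
  ]
}}

```text
t: 4.95
tool_pos: [0.4459, -0.3582, 0.1063]
eef_rot: [179.9, 0.0, 16.5]
contact_force: [0.8, 0.1, 0.5]
gripper_width: 0.0003
```

{"name": "drive_tool", "arguments": {
  "commands": [
    [1, [-0.012, 0, 0], 0],
    [1, [-0.03, 0, 0], 0],
    [1, [-0.03, 0, 0], 0],
    [1, [-0.015, 0, 0], 0],
    [1, [0.01, 0, 0], 0],
    [1, [0.01, 0, -0.05], 0],
    [1, [0.01, 0, -0.1], 0],
    [1, [0.01, 0, -0.138], 0]
  ]
}}

```text
t: 5.75
tool_pos: [0.4595, -0.354, 0.2466]
eef_rot: [179.9, -0.1, 16.7]
contact_force: [0.1, -0.4, 0.8]
gripper_width: 0.0007
```

Run:
```python
from h import *
for n in ['top','scene']:
    s,c=snap(n,n+'4'); print(n,tbar(c))
print(s['tool_pos'],s['gripper_width'])
s,c=snap('wrist','w4');K=c['mtx'];T=c['T_tool_cam']
z=c['z_map'];v,u=np.indices(z.shape);x=u-K[0,2];y=v-K[1,2];r=np.hypot(x,y)+1e-9;th=r/K[0,0]
p=np.stack([z*np.tan(th)*x/r,-z*np.tan(th)*y/r,-z,np.ones_like(z)],-1)@T.T
m=(abs(p[...,1])<.03)&(abs(p[...,0])<.012)&(p[...,2]>-.08)&(p[...,2]<.03)&(z>.05)
print(m.sum(),np.percentile(p[m][:,2],[50,90,98,100]))
```

```text
top (np.int64(0), [None, None, None])
scene (np.int64(110), [np.float64(-0.0455), np.float64(-0.0005), np.float64(0.1355)])
[ 0.46129046 -0.35583467  0.25423572] 0.0007734785814760801
2379 [-0.05919327 -0.03366277 -0.02577248 -0.02158993]
```

View pics/w4.png

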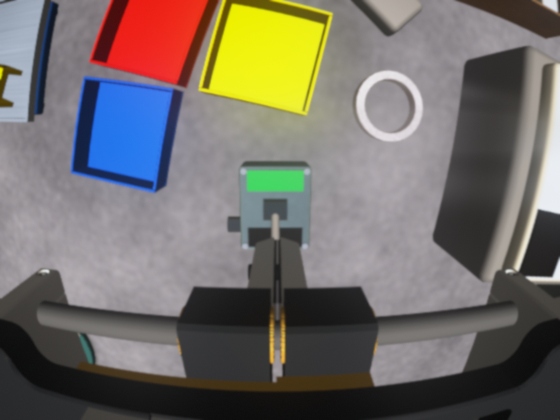

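Isolator is OFF: the wrist view shows the handle over the black plate at about (275,235), and the scene depth puts the tip at x = -46 mm. Next I'll check the real fingertip height with a light touch on free table.

Run:
```python
from h import *
print(go(.34,-.03,.1,-7))
```

```text
([-0.0226, -0.3469, 0.1453], np.float64(23.7))
```

{"name": "drive_tool", "arguments": {
  "commands": [
    [1, [-0.023, -0.347, 0], 23.7],
    [1, [-0.023, -0.347, 0], 23.7],
    [1, [-0.023, -0.347, 0], 23.7],
    [1, [-0.023, -0.347, 0], 23.7],
    [1, [-0.023, -0.347, 0], 23.7],
    [1, [-0.023, -0.347, 0], 23.7],
    [1, [-0.023, -0.347, 0], 23.7],
    [1, [-0.023, -0.347, 0.1], 23.7],
    [1, [-0.023, -0.347, 0.2], 23.7],
    [1, [-0.023, -0.347, 0.24], 23.7],
    [1, [-0.023, -0.347, 0.24], 23.7],
    [1, [-0.023, -0.347, 0.24], 23.7]
  ]
}}

```text
t: 7.1
tool_pos: [0.3337, -0.0271, -0.0009]
eef_rot: [-179.9, 0.3, -7.1]
contact_force: [0.8, -0.8, 0.1]
gripper_width: 0.0006
```

{"name": "drive_tool", "arguments": {
  "commands": [
    [1, [0, 0, 0.008], 0],
    [1, [0, 0, 0.012], 0],
    [1, [0, 0, 0.012], 0]
  ]
}}

```text
t: 7.4
tool_pos: [0.3374, -0.0287, -0.0074]
eef_rot: [180.0, -0.1, -7.1]
contact_force: [-0.3, -0.7, -0.3]
gripper_width: 0.0005
```

{"name": "drive_tool", "arguments": {
  "commands": [
    [1, [0, 0, 0.003], 0],
    [1, [0, 0, 0.005], 0],
    [1, [0, 0, 0.005], 0]
  ]
}}

```text
t: 7.7
tool_pos: [0.3372, -0.0288, -0.0125]
eef_rot: [180.0, -0.1, -7.2]
contact_force: [-0.3, 0.0, -0.3]
gripper_width: 0.0004
```

{"name": "drive_tool", "arguments": {
  "commands": [
    [1, [0, 0, 0.003], 0],
    [1, [0, 0, 0.003], 0]
  ]
}}

```text
t: 7.9
tool_pos: [0.3363, -0.0286, -0.0164]
eef_rot: [180.0, 0.0, -7.2]
contact_force: [-1.0, -0.6, -0.5]
gripper_width: 0.0005
```

{"name": "drive_tool", "arguments": {
  "commands": [
    [1, [0, 0, 0.003], 0],
    [1, [0, 0, 0.004], 0]
  ]
}}

```text
t: 8.1
tool_pos: [0.3361, -0.0286, -0.0207]
eef_rot: [180.0, 0.0, -7.2]
contact_force: [-0.1, 0.7, -0.6]
gripper_width: 0.0003
```

{"name": "drive_tool", "arguments": {
  "commands": [
    [1, [0, 0, 0.003], 0],
    [1, [0, 0, 0.003], 0]
  ]
}}

```text
t: 8.3
tool_pos: [0.3363, -0.0286, -0.0235]
eef_rot: [180.0, 0.0, -7.2]
contact_force: [-0.2, 0.6, 0.3]
gripper_width: 0.0
```

{"name": "drive_tool", "arguments": {
  "commands": [
    [1, [0, 0, 0.002], 0],
    [1, [0, 0, 0.002], 0]
  ]
}}

```text
t: 8.5
tool_pos: [0.3365, -0.0287, -0.0236]
eef_rot: [180.0, 0.0, -7.1]
contact_force: [-5.0, 0.6, 13.5]
gripper_width: 0.0003
```

{"name": "drive_tool", "arguments": {
  "commands": [
    [1, [0, 0, 0.002], 0],
    [1, [0, 0, 0.002], 0]
  ]
}}

```text
t: 8.7
tool_pos: [0.3365, -0.0287, -0.0237]
eef_rot: [180.0, 0.1, -7.1]
contact_force: [-11.0, 2.1, 26.6]
gripper_width: 0.0006
```

Table contact came at reported z = -0.0235, so the real tips sit 23.5 mm behind the TCP. I'll plan with that offset.

{"name": "drive_tool", "arguments": {
  "commands": [
    [1, [0, 0, -0.05], 0],
    [0.5, [0, 0, -0.1], 0],
    [0.5, [0, 0, -0.15], 0],
    [0.5, [0.05, -0.05, -0.15], 0],
    [0.5, [0.1, -0.1, -0.15], 0],
    [0.5, [0.15, -0.148, -0.15], 0],
    [0.5, [0.15, -0.148, -0.15], 0],
    [0.5, [0.15, -0.148, -0.15], 0],
    [0.5, [0.15, -0.148, -0.15], 0],
    [0.5, [0.15, -0.148, -0.15], 0]
  ]
}}

```text
t: 9.7
tool_pos: [0.5026, 0.0989, 0.1223]
eef_rot: [179.9, 0.1, -7.2]
contact_force: [-0.1, -0.6, -0.0]
gripper_width: 0.0466
```

```bash
cat >> h.py <<'E'
def wpts(c,s):
    from scipy.spatial.transform import Rotation as Ro
    K=c['mtx'];T=c['T_tool_cam'];z=c['z_map'];v,u=np.indices(z.shape);x=u-K[0,2];y=v-K[1,2];r=np.hypot(x,y)+1e-9;th=r/K[0,0]
    p=np.stack([z*np.tan(th)*x/r,-z*np.tan(th)*y/r,-z,np.ones_like(z)],-1)@T.T
    R=Ro.from_euler('xyz',s['eef_rot'],degrees=True).as_matrix()
    return p[...,:3]@R.T+s['tool_pos']
def wfind(c,s,zlo=.06,zhi=.12):
    P=wpts(c,s); out=[]
    for col in HS:
        n,l,st,ce=cv2.connectedComponentsWithStats(mask(c,col))
        for i in range(1,n):
            Q=P[(l==i)&(c['z_map']>.05)]; Q=Q[(Q[:,2]>zlo)&(Q[:,2]<zhi)]
            if len(Q)<60: continue
            r=cv2.minAreaRect(Q[:,:2].astype(np.float32))
            if max(r[1])>.1: continue
            a=r[2] if r[1][0]>r[1][1] else r[2]+90
            T=Q[Q[:,2]>.085][:,:2]
            out.append((col,ce[i].round(),len(Q),np.round(r[0],4),np.round(r[1],3),'ang',round((a+90)%180-90,1),'topmean',T.mean(0).round(4) if len(T) else None, 'zmax',Q[:,2].max().round(3)))
    return out
E
python3 - <<'E'
from h import *
s,c=snap('wrist','w5'); print(s['tool_pos'],s['eef_rot'],s['gripper_width'],s['t'])
for o in wfind(c,s): print(*o)
E
```

```text
[0.50260167 0.0988891  0.12228147] [ 1.79941368e+02  8.55884575e-02 -7.16454130e+00] 0.046625457555635394 9.7
red [ 74. 172.] 2266 [0.5612 0.2714] [0.061 0.048] ang 32.7 topmean [0.5616 0.2694] zmax 0.093
blue [140. 145.] 2531 [0.5748 0.1986] [0.061 0.048] ang 33.6 topmean [0.5751 0.1975] zmax 0.093
blue [104. 261.] 2032 [0.4807 0.2636] [0.048 0.061] ang -15.5 topmean [0.4882 0.263 ] zmax 0.093
yellow [277. 227.] 2484 [0.5001 0.1006] [0.046 0.06 ] ang -7.2 topmean [0.5    0.1007] zmax 0.093
```

View pics/w5.png

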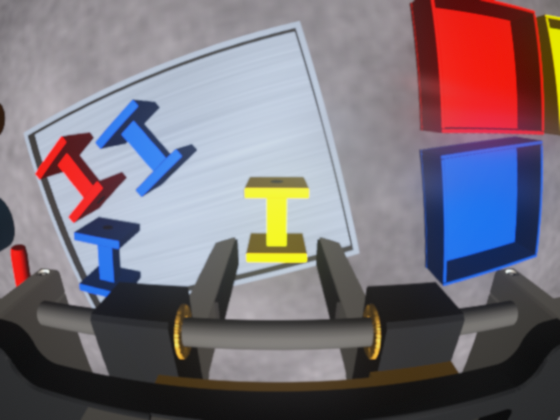

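The wrist view shows the yellow bobbin at (277,227), centred between the fingers and aligned with them. I'll grasp it.

{"name": "drive_tool", "arguments": {
  "commands": [
    [0.5, [-0.001, -0.0015, 0.045], 0],
    [0.5, [-0.001, -0.0015, 0.08], 0],
    [0.5, [-0.001, -0.0015, 0.095], 0],
    [0.5, [-0.001, -0.0015, 0.095], 0],
    [1, [-0.001, -0.0015, 0.095], 0],
    [1, [-0.001, -0.0015, 0.095], 0],
    [1, [-0.001, -0.0015, 0.095], 0],
    [1, [-0.001, -0.0015, 0.095], 0],
    [1, [-0.001, -0.0015, 0.075], 0],
    [1, [-0.001, -0.0015, 0.03], 0],
    [1, [-0.001, -0.0015, -0.02], 0],
    [1, [-0.001, -0.0015, -0.02], 0]
  ],
  "newtons": 30
}}

```text
t: 10.95
tool_pos: [0.5079, 0.1017, 0.1518]
eef_rot: [-179.8, -0.9, -7.1]
contact_force: [0.3, 0.3, 0.5]
gripper_width: 0.0157
```

Run:
```python
from h import *
s,c=snap('wrist','w6'); print(s['tool_pos'],s['eef_rot'],s['gripper_width'],s['t'])
for o in wfind(c,s): print(*o)
print(go(.622,-.297,.13,3))
```

```text
[0.50786123 0.10172657 0.15178497] [-179.80403217   -0.93458388   -7.14088521] 0.0156845283411034 10.95
red [ 94. 175.] 1691 [0.5611 0.2716] [0.06  0.047] ang 32.8 topmean [0.561  0.2694] zmax 0.093
blue [160. 150.] 1939 [0.5742 0.1982] [0.059 0.047] ang 33.3 topmean [0.5742 0.1967] zmax 0.093
blue [123. 261.] 1693 [0.4807 0.2629] [0.048 0.06 ] ang -14.8 topmean [0.4822 0.2613] zmax 0.093
([0.1645, 0.3811, 0.0188], np.float64(-10.1))
```

View pics/w6.png

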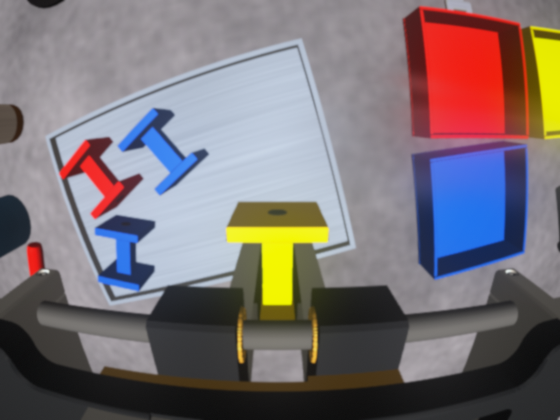

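{"name": "drive_tool", "arguments": {
  "commands": [
    [1, [0.165, 0.381, 0], -10],
    [1, [0.165, 0.381, 0], -10],
    [1, [0.165, 0.381, 0], -10],
    [1, [0.165, 0.381, 0], -10],
    [1, [0.165, 0.381, 0], -10],
    [1, [0.165, 0.381, 0], -10],
    [1, [0.165, 0.381, 0], -10],
    [1, [0.165, 0.381, 0], -10],
    [1, [0.165, 0.381, 0], -10],
    [1, [0.165, 0.381, 0], -10],
    [1, [0.165, 0.381, 0], -10],
    [1, [0.165, 0.381, 0], -10]
  ]
}}

```text
t: 12.2
tool_pos: [0.6188, -0.2956, 0.1421]
eef_rot: [-179.9, 0.1, 2.9]
contact_force: [-0.3, -0.9, -0.5]
gripper_width: 0.016
```

Run:
```python
from h import *
s,c=snap('wrist','w7'); print(s['tool_pos'],s['eef_rot'],s['gripper_width'],s['t'])
print(go(.622,-.297,-.008,3))
```

```text
[ 0.61880537 -0.2955652   0.14209599] [-1.79927976e+02  6.28924693e-02  2.94249868e+00] 0.015957253264601394 12.2
([0.003, 0.0018, 0.1506], np.float64(-0.0))
```

View pics/w7.png

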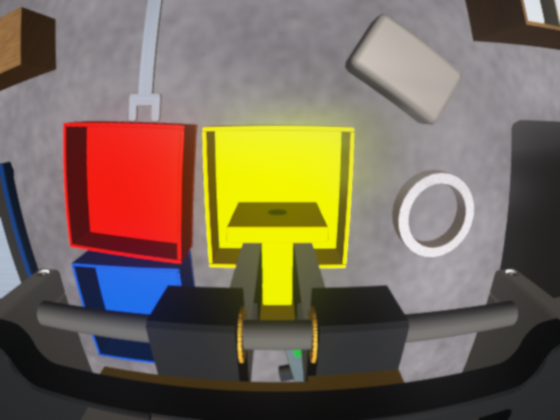

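{"name": "drive_tool", "arguments": {
  "commands": [
    [1, [0.003, 0.002, 0.05], 0],
    [1, [0.003, 0.002, 0.1], 0],
    [1, [0.003, 0.002, 0.135], 0],
    [1, [0.003, 0.002, 0.15], 0],
    [1, [0.003, 0.002, 0.15], 0],
    [0.65, [0.003, 0.002, 0.15], 0],
    [0.65, [0.003, 0.002, 0.15], 0],
    [0.5, [0.003, 0.002, 0.15], 0],
    [0.5, [0.003, 0.002, 0.1], 0],
    [0.5, [0.003, 0.002, 0.05], 0],
    [0.5, [0.003, 0.002, 0], 0],
    [0.5, [0.003, 0.002, 0], 0]
  ]
}}

```text
t: 13.45
tool_pos: [0.6267, -0.3018, 0.1552]
eef_rot: [179.4, -1.0, 2.9]
contact_force: [1.1, 0.9, 0.8]
gripper_width: 0.0467
```

Run:
```python
from h import *
s,c=snap('wrist','w8'); print(s['tool_pos'],s['eef_rot'],s['gripper_width'],s['t'])
s2,c2=snap('scene');print(tbar(c2))
for o in find(c2): print(*o)
print(go(.575,.1985,.125,33))
```

```text
[ 0.62668786 -0.30184477  0.15516041] [179.36436802  -0.97329886   2.853099  ] 0.0467338819348017 13.45
(np.int64(112), [np.float64(-0.0454), np.float64(0.0001), np.float64(0.1354)])
red [379. 237.] 45 rect [0.5422 0.257 ] [0.009 0.047] 32.4 top [0.5406 0.2578] 121.6
red [378. 249.] 132 rect [0.5669 0.2712] [0.054 0.044] 34.1 top [0.5852 0.284 ] 120.8
blue [397. 218.] 49 rect [0.4576 0.268 ] [0.047 0.01 ] 70.7 top [0.4574 0.268 ] -106.4
blue [388. 227.] 164 rect [0.4855 0.2617] [0.047 0.056] 76.2 top [0.507  0.2572] 87.1
blue [351. 239.] 294 rect [0.577  0.1967] [0.062 0.046] 33.1 top [0.5808 0.1991] 34.7
blue [469. 283.] 169 rect [0.515 0.5  ] [0.077 0.09 ] 76.0 top [0.5238 0.498 ] -47.2
([-0.0238, -0.5004, 0.0194], np.float64(-30.2))
```

View pics/w8.png

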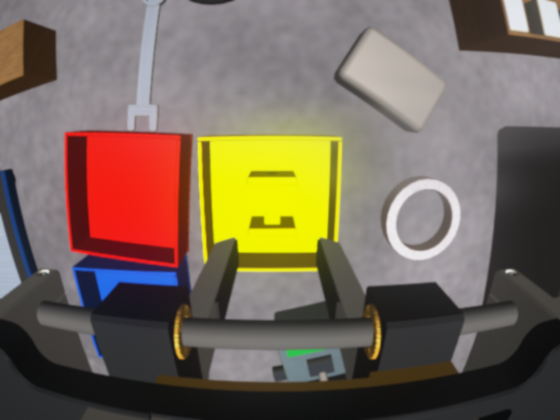

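Yellow is resting in the yellow bin, seen at about (271,195). Next is the blue bobbin at (0.575, 0.198).

{"name": "drive_tool", "arguments": {
  "commands": [
    [0.6, [-0.024, -0.5, 0], -30],
    [0.6, [-0.024, -0.5, 0], -30],
    [0.6, [-0.024, -0.5, 0], -30],
    [0.6, [-0.024, -0.5, 0], -30],
    [0.6, [-0.024, -0.5, 0], -30],
    [0.6, [-0.024, -0.5, 0], -30],
    [0.6, [-0.024, -0.5, 0], -30],
    [0.6, [-0.024, -0.5, 0], -30],
    [0.6, [-0.024, -0.5, 0], -30],
    [0.6, [-0.024, -0.5, 0.02], -30],
    [0.6, [-0.024, -0.5, 0.02], -30],
    [0.6, [-0.024, -0.5, 0.02], -30]
  ]
}}

```text
t: 14.75
tool_pos: [0.5713, 0.1996, 0.1194]
eef_rot: [-179.9, 0.3, 33.0]
contact_force: [0.6, 0.1, -0.1]
gripper_width: 0.0376
```

```bash
cat > w.py <<'E'
from h import *
import sys
s,c=snap('wrist',sys.argv[1]); print(s['tool_pos'].round(4),s['eef_rot'].round(1),s['gripper_width'].round(4),s['t'])
L=wfind(c,s)
for o in L: print(*o,' GO(z.0275)',go(*o[3],.0275,o[6],s))
for a in sys.argv[2:]:
    print(a,go(*eval(a),s=s))
E
python3 w.py w9
```

```text
Traceback (most recent call last):
  File "w.py", line 3, in <module>
    s,c=snap('wrist',sys.argv[1]); print(s['tool_pos'].round(4),s['eef_rot'].round(1),s['gripper_width'].round(4),s['t'])
                                                                                      ^^^^^^^^^^^^^^^^^^^^^^^^
AttributeError: 'float' object has no attribute 'round'
```

View pics/w9.png

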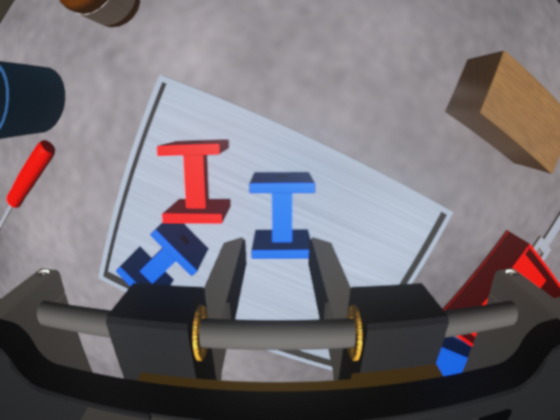

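```bash
sed -i "s/s\['gripper_width'\].round(4)/round(float(s['gripper_width']),4)/" w.py; python3 w.py w10
```

```text
[0.5723 0.1984 0.1206] [-180.     0.2   32.9] 0.0375 14.8
red [191. 170.] 1776 [0.5654 0.2737] [0.053 0.047] ang 34.5 topmean [0.584  0.2856] zmax 0.093  GO(z.0275) ([0.0354, -0.067, 0.093], np.float64(-1.6))
red [190. 217.] 650 [0.5371 0.2613] [0.016 0.055] ang -45.3 topmean [0.5406 0.2581] zmax 0.093  GO(z.0275) ([0.0049, -0.072, 0.0931], np.float64(78.2))
blue [ 4. 97.] 229 [0.537  0.4721] [0.06  0.015] ang 32.2 topmean [0.5369 0.4711] zmax 0.095  GO(z.0275) ([0.1193, -0.249, 0.0927], np.float64(0.7))
blue [280. 222.] 2815 [0.5746 0.1993] [0.059 0.047] ang 33.2 topmean [0.5759 0.2001] zmax 0.093  GO(z.0275) ([0.0028, 0.0005, 0.0931], np.float64(-0.3))
blue [155. 264.] 1848 [0.4804 0.264 ] [0.047 0.061] ang -15.3 topmean [0.4931 0.2641] zmax 0.093  GO(z.0275) ([-0.0412, -0.105, 0.0933], np.float64(48.2))
```

{"name": "drive_tool", "arguments": {
  "commands": [
    [0.6, [0.003, 0, 0.045], 0],
    [0.6, [0.003, 0, 0.08], 0],
    [0.6, [0.003, 0, 0.093], 0],
    [0.6, [0.003, 0, 0.093], 0],
    [1, [0.003, 0, 0.093], 0],
    [1, [0.003, 0, 0.093], 0],
    [1, [0.003, 0, 0.093], 0],
    [1, [0.003, 0, 0.093], 0],
    [1, [0.003, 0, 0.075], 0],
    [1, [0.003, 0, 0.03], 0],
    [1, [0.003, 0, -0.02], 0],
    [1, [0.003, 0, -0.02], 0]
  ]
}}

```text
t: 16.05
tool_pos: [0.5806, 0.202, 0.1529]
eef_rot: [179.7, -0.9, 32.9]
contact_force: [1.2, 0.3, -0.1]
gripper_width: 0.0156
```

```bash
python3 w.py w11 "(.472,-.098,.13,3)" "(.468,-.162,.13,3)"
```

```text
[0.5806 0.202  0.1529] [179.7  -0.9  32.9] 0.0156 16.05
red [198. 187.] 1869 [0.5559 0.2719] [0.07  0.052] ang 33.1 topmean [0.563  0.2725] zmax 0.093  GO(z.0275) ([0.0151, -0.0729, 0.1253], np.float64(-0.2))
blue [ 20. 111.] 454 [0.525  0.4887] [0.076 0.055] ang 28.6 topmean [0.5295 0.4785] zmax 0.095  GO(z.0275) ([0.1068, -0.2717, 0.1256], np.float64(4.3))
blue [164. 265.] 1688 [0.4806 0.264 ] [0.046 0.061] ang -15.2 topmean [0.4838 0.264 ] zmax 0.093  GO(z.0275) ([-0.0524, -0.1071, 0.1239], np.float64(48.1))
(.472,-.098,.13,3) ([-0.2544, 0.1929, 0.0198], np.float64(29.9))
(.468,-.162,.13,3) ([-0.2925, 0.2445, 0.0195], np.float64(29.9))
```

View pics/w11.png

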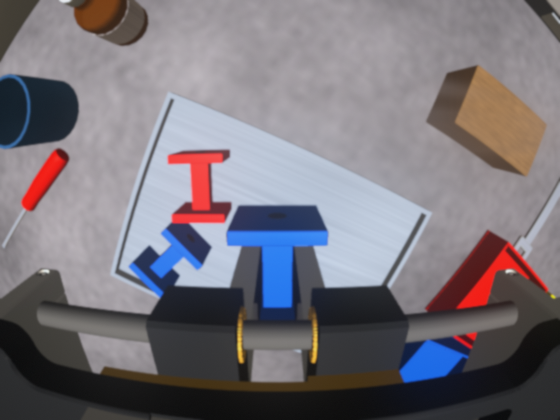

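{"name": "drive_tool", "arguments": {
  "commands": [
    [1, [-0.03, 0.025, 0], 8],
    [1, [-0.29, 0.246, 0], 30],
    [1, [-0.29, 0.246, 0], 30],
    [1, [-0.29, 0.246, 0], 30],
    [1, [-0.29, 0.246, 0], 30],
    [1, [-0.29, 0.246, 0], 30],
    [1, [-0.29, 0.246, 0], 30],
    [1, [-0.29, 0.246, 0], 30],
    [1, [-0.29, 0.246, 0], 30],
    [1, [-0.29, 0.246, 0], 30],
    [1, [-0.29, 0.246, 0], 30],
    [1, [-0.29, 0.246, 0], 30]
  ]
}}

```text
t: 17.3
tool_pos: [0.466, -0.1619, 0.1423]
eef_rot: [-180.0, 0.0, 3.0]
contact_force: [-0.7, -0.9, -0.0]
gripper_width: 0.0159
```

```bash
python3 w.py w12 "(.472,-.161,-.008,3.5)"
```

```text
[ 0.466  -0.1619  0.1423] [-180.    0.    3.] 0.0159 17.3
(.472,-.161,-.008,3.5) ([0.0062, -0.0005, 0.1503], np.float64(-0.5))
```

View pics/w12.png

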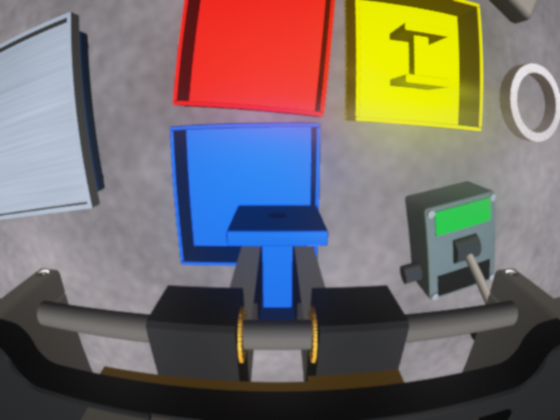

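{"name": "drive_tool", "arguments": {
  "commands": [
    [1, [0.005, -0.001, 0.05], 0],
    [1, [0.005, -0.001, 0.1], 0],
    [1, [0.005, -0.001, 0.135], 0],
    [1, [0.005, -0.001, 0.15], 0],
    [1, [0.005, -0.001, 0.15], 0],
    [0.68, [0.005, -0.001, 0.15], 0],
    [0.68, [0.005, -0.001, 0.15], 0],
    [0.68, [0.005, -0.001, 0.15], 0],
    [0.68, [0.005, -0.001, 0.1], 0],
    [0.68, [0.005, -0.001, 0.05], 0],
    [0.6, [0.005, -0.001, 0], 0],
    [0.6, [0.005, -0.001, 0], 0]
  ]
}}

```text
t: 18.55
tool_pos: [0.4755, -0.1643, 0.1523]
eef_rot: [179.5, -0.9, 2.9]
contact_force: [0.8, -0.4, 0.9]
gripper_width: 0.0372
```

```bash
python3 w.py w13 "(.5615,.271,.125,33)"; python3 -c "
from h import *
s,c=snap('scene');print(tbar(c))
for o in find(c): print(*o)"
```

```text
[ 0.4755 -0.1643  0.1523] [179.5  -0.9   2.9] 0.0372 18.55
(.5615,.271,.125,33) ([0.1072, -0.4307, 0.0253], np.float64(-30.1))
(np.int64(76), [np.float64(-0.0442), np.float64(-0.0073), np.float64(0.1341)])
red [369. 231.] 45 rect [0.5403 0.2288] [0.01  0.047] 35.9 top [0.5411 0.2279] 121.9
red [369. 243.] 125 rect [0.5646 0.2435] [0.056 0.044] 28.6 top [0.5848 0.2555] -58.3
blue [390. 226.] 236 rect [0.4823 0.2618] [0.048 0.061] 75.3 top [0.484  0.2619] -11.0
blue [469. 283.] 171 rect [0.5165 0.4996] [0.077 0.089] 76.0 top [0.5237 0.4979] -46.7
```

View pics/w13.png

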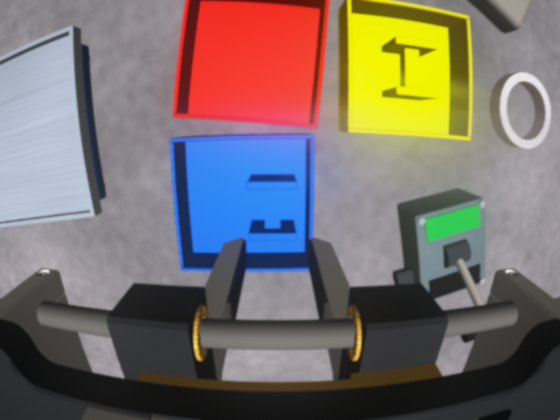

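The first blue bobbin is in the blue bin at (271,205). The red one has been knocked about 29 mm toward -y, so I'll go to its new position.

{"name": "drive_tool", "arguments": {
  "commands": [
    [0.6, [0.106, -0.402, 0], -30],
    [0.6, [0.106, -0.402, 0], -30],
    [0.6, [0.106, -0.402, 0], -30],
    [0.6, [0.106, -0.402, 0], -30],
    [0.6, [0.106, -0.402, 0], -30],
    [0.6, [0.106, -0.402, 0], -30],
    [0.6, [0.106, -0.402, 0], -30],
    [0.6, [0.106, -0.402, 0], -30],
    [0.6, [0.106, -0.402, 0.025], -30],
    [0.6, [0.106, -0.402, 0.025], -30],
    [0.6, [0.106, -0.402, 0.025], -30]
  ]
}}

```text
t: 19.75
tool_pos: [0.5548, 0.2438, 0.1147]
eef_rot: [-180.0, 0.4, 32.9]
contact_force: [0.8, 0.1, -1.1]
gripper_width: 0.0374
```

```bash
python3 w.py w14
```

```text
[0.5548 0.2438 0.1147] [-180.     0.4   32.9] 0.0374 19.75
red [283. 205.] 1724 [0.5639 0.2459] [0.052 0.046] ang 31.1 topmean [0.583 0.258] zmax 0.093  GO(z.0275) ([0.0094, 0.0032, 0.0872], np.float64(1.8))
red [280. 252.] 602 [0.538  0.2322] [0.008 0.043] ang -57.5 topmean [0.5385 0.2324] zmax 0.093  GO(z.0275) ([-0.0198, 0.0007, 0.0874], np.float64(-89.6))
blue [ 26. 104.] 585 [0.5248 0.4902] [0.077 0.057] ang 28.8 topmean [0.5288 0.482 ] zmax 0.095  GO(z.0275) ([0.1091, -0.2232, 0.0867], np.float64(4.1))
blue [213. 251.] 142 [0.504  0.2721] [0.026 0.01 ] ang 29.0 topmean [0.5109 0.2755] zmax 0.092  GO(z.0275) ([-0.0267, -0.0513, 0.0874], np.float64(3.9))
blue [192. 278.] 466 [0.4729 0.2749] [0.017 0.039] ang -40.3 topmean [0.4643 0.291 ] zmax 0.092  GO(z.0275) ([-0.0513, -0.0705, 0.0876], np.float64(73.2))
blue [246. 283.] 106 [0.5009 0.24  ] [0.011 0.008] ang 77.5 topmean [0.5015 0.2392] zmax 0.092  GO(z.0275) ([-0.0468, -0.026, 0.0875], np.float64(-44.6))
```

View pics/w14.png

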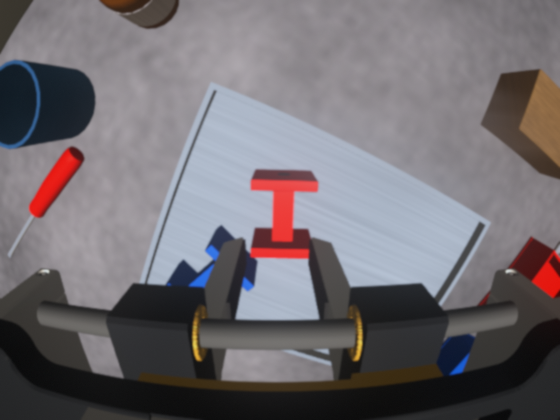

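{"name": "drive_tool", "arguments": {
  "commands": [
    [0.6, [0.006, 0.002, 0.03], 0],
    [0.6, [0.006, 0.002, 0.07], 0],
    [0.6, [0.006, 0.002, 0.087], 0],
    [0.6, [0.006, 0.002, 0.087], 0],
    [1, [0.006, 0.002, 0.087], 0],
    [1, [0.006, 0.002, 0.087], 0],
    [1, [0.006, 0.002, 0.087], 0],
    [1, [0.006, 0.002, 0.087], 0],
    [1, [0.006, 0.002, 0.07], 0],
    [1, [0.006, 0.002, 0.02], 0],
    [1, [0.006, 0.002, -0.03], 0],
    [1, [0.006, 0.002, -0.03], 0]
  ]
}}

```text
t: 21.0
tool_pos: [0.5673, 0.2479, 0.1582]
eef_rot: [179.7, -1.0, 32.9]
contact_force: [0.4, -0.6, 1.3]
gripper_width: 0.0158
```

```bash
python3 w.py w15 "(.622,-.132,.13,-3)"
```

```text
[0.5673 0.2479 0.1582] [179.7  -1.   32.9] 0.0158 21.0
blue [ 46. 119.] 746 [0.514  0.4997] [0.077 0.09 ] ang -12.7 topmean [0.5219 0.4926] zmax 0.095  GO(z.0275) ([0.0896, -0.241, 0.1312], np.float64(45.6))
blue [210. 270.] 1106 [0.4821 0.2696] [0.037 0.06 ] ang -14.2 topmean [0.4929 0.2736] zmax 0.093  GO(z.0275) ([-0.0621, -0.065, 0.1293], np.float64(47.1))
(.622,-.132,.13,-3) ([-0.1607, 0.3487, 0.0269], np.float64(35.9))
```

View pics/w15.png

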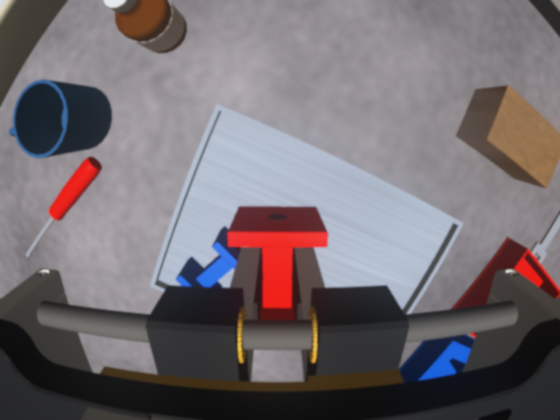

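Red is held with the fingers at 15.8 mm. I'll carry it to the red bin.

{"name": "drive_tool", "arguments": {
  "commands": [
    [1, [-0.161, 0.349, 0], 36],
    [1, [-0.161, 0.349, 0], 36],
    [1, [-0.161, 0.349, 0], 36],
    [1, [-0.161, 0.349, 0], 36],
    [1, [-0.161, 0.349, 0], 36],
    [1, [-0.161, 0.349, 0], 36],
    [1, [-0.161, 0.349, 0], 36],
    [1, [-0.161, 0.349, 0], 36],
    [1, [-0.161, 0.349, 0], 36],
    [1, [-0.161, 0.349, 0], 36],
    [1, [-0.161, 0.349, 0], 36],
    [1, [-0.161, 0.349, 0], 36]
  ]
}}

```text
t: 22.25
tool_pos: [0.6165, -0.1327, 0.1473]
eef_rot: [-180.0, 0.0, -3.0]
contact_force: [0.7, 0.0, -0.3]
gripper_width: 0.0157
```

```bash
python3 w.py w16 "(.622,-.132,-.008,-3)"
```

```text
[ 0.6165 -0.1327  0.1473] [-180.    0.   -3.] 0.0157 22.25
(.622,-.132,-.008,-3) ([0.0056, -0.0009, 0.1553], np.float64(-0.0))
```

View pics/w16.png

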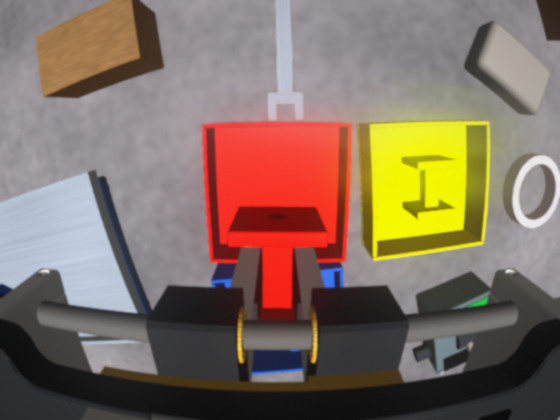

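{"name": "drive_tool", "arguments": {
  "commands": [
    [1, [0.005, -0.001, 0.05], 0],
    [1, [0.005, -0.001, 0.1], 0],
    [1, [0.005, -0.001, 0.14], 0],
    [1, [0.005, -0.001, 0.155], 0],
    [1, [0.005, -0.001, 0.155], 0],
    [0.65, [0.005, -0.001, 0.155], 0],
    [0.65, [0.005, -0.001, 0.155], 0],
    [0.6, [0.005, -0.001, 0.155], 0],
    [0.6, [0.005, -0.001, 0.1], 0],
    [0.6, [0.005, -0.001, 0.05], 0],
    [0.6, [0.005, -0.001, 0], 0],
    [0.6, [0.005, -0.001, 0], 0]
  ]
}}

```text
t: 23.5
tool_pos: [0.6262, -0.1349, 0.1582]
eef_rot: [179.8, -1.0, -3.1]
contact_force: [0.5, 0.3, 1.4]
gripper_width: 0.0376
```

```bash
python3 w.py w17 "(.482,.2625,.125,-15)"; python3 -c "
from h import *
s,c=snap('scene');print(tbar(c))
for o in find(c): print(*o)"
```

```text
[ 0.6262 -0.1349  0.1582] [179.8  -1.   -3.1] 0.0376 23.5
(.482,.2625,.125,-15) ([-0.1663, -0.389, 0.0288], np.float64(11.9))
(np.int64(0), [None, None, None])
blue [389. 226.] 242 rect [0.4825 0.2625] [0.048 0.062] 75.6 top [0.4848 0.262 ] -12.1
```

View pics/w17.png

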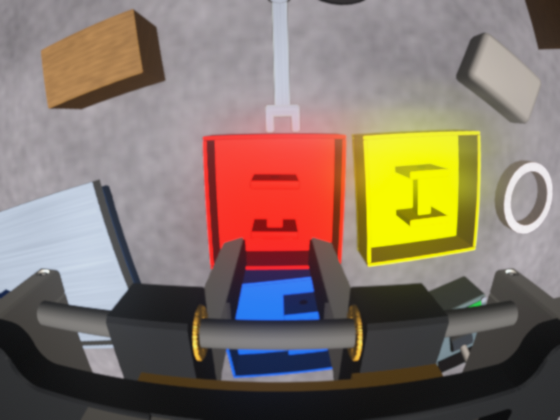

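Red is in the red bin at (273,203). Last is the blue bobbin at (0.482, 0.2625).

{"name": "drive_tool", "arguments": {
  "commands": [
    [0.55, [-0.164, -0.388, 0], 12],
    [0.55, [-0.164, -0.388, 0], 12],
    [0.55, [-0.164, -0.388, 0], 12],
    [0.55, [-0.164, -0.388, 0], 12],
    [0.55, [-0.164, -0.388, 0], 12],
    [0.55, [-0.164, -0.388, 0], 12],
    [0.55, [-0.164, -0.388, 0], 12],
    [0.55, [-0.164, -0.388, 0], 12],
    [0.55, [-0.164, -0.388, 0], 12],
    [0.55, [-0.164, -0.388, 0.03], 12],
    [0.55, [-0.164, -0.388, 0.03], 12],
    [0.55, [-0.164, -0.388, 0.03], 12]
  ]
}}

```text
t: 24.8
tool_pos: [0.4778, 0.262, 0.1151]
eef_rot: [179.8, 0.2, -15.2]
contact_force: [-0.2, -0.1, 0.8]
gripper_width: 0.0421
```

```bash
python3 w.py w18
```

```text
[0.4778 0.262  0.1151] [179.8   0.2 -15.2] 0.0421 24.8
blue [274. 224.] 3030 [0.4802 0.2642] [0.047 0.06 ] ang -15.3 topmean [0.4809 0.2638] zmax 0.093  GO(z.0275) ([0.0021, -0.0031, 0.0876], np.float64(0.1))
blue [ 35. 229.] 402 [0.524  0.4892] [0.073 0.056] ang 12.3 topmean [0.5325 0.4772] zmax 0.095  GO(z.0275) ([-0.0145, -0.2317, 0.0869], np.float64(-27.5))
blue [ 11. 263.] 128 [0.5046 0.5388] [0.045 0.026] ang 21.5 topmean [0.5071 0.5326] zmax 0.094  GO(z.0275) ([-0.0462, -0.2745, 0.0868], np.float64(-36.7))
```

View pics/w18.png

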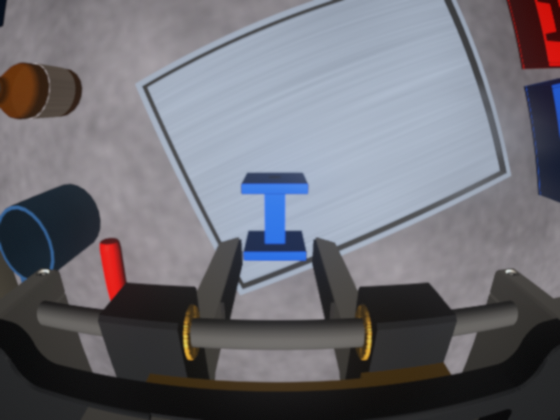

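Run:
```python
from h import *
s,c=snap('wrist');P=wpts(c,s)
th=np.radians(-15.3);ctr=np.array([.481,.2640]);d=P[...,:2]-ctr;tx=d@[np.cos(th),np.sin(th)];ty=d@[np.sin(th),-np.cos(th)]
for zz in [(.051,.064),(.040,.049),(-.005,.01)]:
    m=(P[...,2]>zz[0])&(P[...,2]<zz[1])&(abs(tx)<.012)&(ty<0)&(ty>-.12); print(zz,m.sum(),np.sort(ty[m])[::max(1,m.sum()//12)].round(3))
```

```text
(0.051, 0.064) 215 [-0.075 -0.071 -0.07  -0.069 -0.068 -0.067 -0.066 -0.065 -0.064 -0.063
 -0.062 -0.061 -0.06 ]
(0.04, 0.049) 1596 [-0.069 -0.061 -0.056 -0.052 -0.047 -0.043 -0.038 -0.033 -0.029 -0.024
 -0.019 -0.014]
(-0.005, 0.01) 563 [-0.12  -0.117 -0.115 -0.113 -0.11  -0.108 -0.106 -0.103 -0.101 -0.099
 -0.096 -0.094 -0.09 ]
```

Lip is at -60 mm; fingers reach about -34, so there's clearance.

{"name": "drive_tool", "arguments": {
  "commands": [
    [0.55, [0.003, -0.002, 0.03], 0],
    [0.55, [0.003, -0.002, 0.07], 0],
    [0.55, [0.003, -0.002, 0.087], 0],
    [0.55, [0.003, -0.002, 0.087], 0],
    [1, [0.003, -0.002, 0.087], 0],
    [1, [0.003, -0.002, 0.087], 0],
    [1, [0.003, -0.002, 0.087], 0],
    [1, [0.003, -0.002, 0.087], 0],
    [1, [0.003, -0.002, 0.07], 0],
    [1, [0.003, -0.002, 0.02], 0],
    [1, [0.003, -0.002, -0.03], 0],
    [1, [0.003, -0.002, -0.03], 0]
  ]
}}

```text
t: 26.1
tool_pos: [0.4874, 0.266, 0.1575]
eef_rot: [-179.4, -0.8, -15.1]
contact_force: [0.1, 0.3, 0.1]
gripper_width: 0.016
```

```bash
python3 w.py w19 "(.468,-.099,.13,3.5)"
```

```text
[0.4874 0.266  0.1575] [-179.4   -0.8  -15.1] 0.016 26.1
blue [ 63. 235.] 619 [0.518  0.5064] [0.076 0.094] ang -81.8 topmean [0.5196 0.4915] zmax 0.095  GO(z.0275) ([-0.0351, -0.2386, 0.1321], np.float64(66.7))
(.468,-.099,.13,3.5) ([0.0762, 0.3577, 0.0247], np.float64(-18.6))
```

View pics/w19.png

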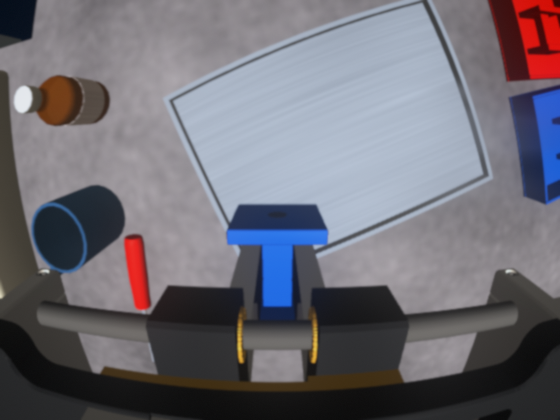

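{"name": "drive_tool", "arguments": {
  "commands": [
    [1, [0.077, 0.358, 0], -18.6],
    [1, [0.077, 0.358, 0], -18.6],
    [1, [0.077, 0.358, 0], -18.6],
    [1, [0.077, 0.358, 0], -18.6],
    [1, [0.077, 0.358, 0], -18.6],
    [1, [0.077, 0.358, 0], -18.6],
    [1, [0.077, 0.358, 0], -18.6],
    [1, [0.077, 0.358, 0], -18.6],
    [1, [0.077, 0.358, 0], -18.6],
    [1, [0.077, 0.358, 0], -18.6],
    [1, [0.077, 0.358, 0], -18.6],
    [1, [0.077, 0.358, 0], -18.6]
  ]
}}

```text
t: 27.35
tool_pos: [0.4635, -0.1004, 0.1474]
eef_rot: [-180.0, 0.0, 3.6]
contact_force: [-0.0, 0.6, -1.0]
gripper_width: 0.0159
```

```bash
python3 w.py w20 "(.470,-.098,-.008,3.5)"
```

```text
[ 0.4635 -0.1004  0.1474] [-180.     0.     3.6] 0.0159 27.35
(.470,-.098,-.008,3.5) ([0.0067, -0.0019, 0.1554], np.float64(0.1))
```

View pics/w20.png

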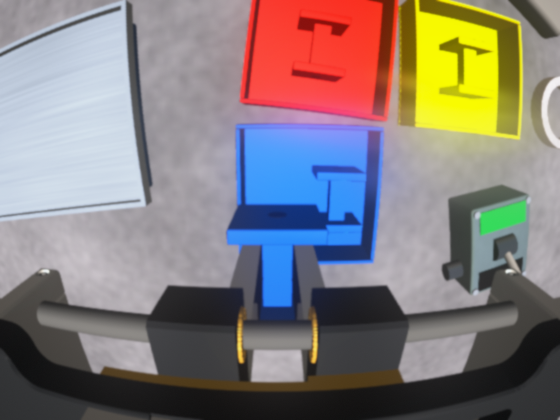

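{"name": "drive_tool", "arguments": {
  "commands": [
    [1, [0.005, 0, 0.05], 0],
    [1, [0.005, 0, 0.1], 0],
    [1, [0.005, 0, 0.14], 0],
    [1, [0.005, 0, 0.155], 0],
    [1, [0.005, 0, 0.155], 0],
    [0.7, [0.005, 0, 0.155], 0],
    [0.7, [0.005, 0, 0.155], 0],
    [0.7, [0.005, 0, 0.155], 0],
    [0.7, [0.005, 0, 0.1], 0],
    [0.7, [0.005, 0, 0.05], 0],
    [0.7, [0.005, 0, -0.05], 0],
    [0.7, [0.005, 0, -0.06], 0]
  ]
}}

```text
t: 28.6
tool_pos: [0.4683, -0.1013, 0.1952]
eef_rot: [180.0, -0.1, 3.5]
contact_force: [0.9, -0.4, -0.8]
gripper_width: 0.0283
```

```bash
python3 w.py w21 "(*(B-BX*.095),.2,16.5)"
```

```text
[ 0.4683 -0.1013  0.1952] [ 1.8e+02 -1.0e-01  3.5e+00] 0.0283 28.6
(*(B-BX*.095),.2,16.5) ([-0.1465, 0.28, -0.0048], np.float64(-13.0))
```

View pics/w21.png

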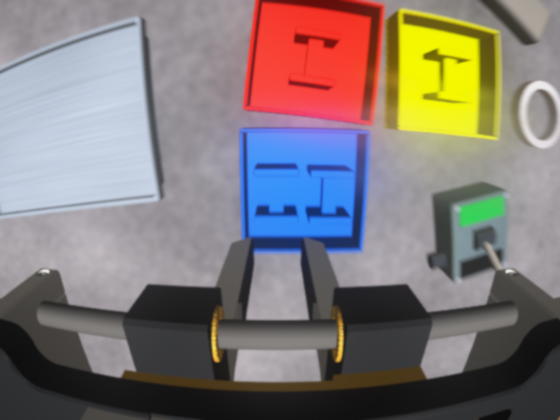

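All four bobbins are in their bins and the deck is empty. Now I'll tip the isolator back to ON.

{"name": "drive_tool", "arguments": {
  "commands": [
    [1, [-0.147, 0.28, 0], -13],
    [1, [-0.147, 0.28, 0], -13],
    [1, [-0.147, 0.28, 0], -13],
    [1, [-0.147, 0.28, 0], -13],
    [1, [-0.147, 0.28, 0], -13],
    [1, [-0.147, 0.28, 0], -13],
    [1, [-0.147, 0.28, 0], -13],
    [1, [-0.147, 0.28, 0], -13],
    [1, [-0.147, 0.28, 0], -13],
    [1, [-0.147, 0.28, 0.05], -13],
    [1, [-0.147, 0.28, 0.09], -13],
    [1, [-0.147, 0.28, 0.09], -13]
  ]
}}

```text
t: 29.85
tool_pos: [0.3366, -0.384, 0.0962]
eef_rot: [-179.3, 0.2, 16.6]
contact_force: [0.8, 0.5, -0.7]
gripper_width: 0.0006
```

{"name": "drive_tool", "arguments": {
  "commands": [
    [1, [0.015, 0, 0], 0],
    [1, [0.03, 0, 0], 0],
    [1, [0.045, 0, 0], 0],
    [1, [0.06, 0, 0], 0],
    [1, [0.075, 0, 0], 0],
    [1, [0.09, 0, 0], 0],
    [1, [0.115, 0, 0], 0],
    [1, [0.115, 0, 0], 0],
    [1, [0.1, 0, 0], 0],
    [1, [0.08, 0, 0], 0]
  ]
}}

```text
t: 30.85
tool_pos: [0.4143, -0.3671, 0.1023]
eef_rot: [-180.0, 0.1, 16.5]
contact_force: [0.1, -0.5, 0.6]
gripper_width: 0.0007
```

{"name": "drive_tool", "arguments": {
  "commands": [
    [1, [0, 0, -0.05], 0],
    [1, [0, 0, -0.1], 0],
    [1, [0, 0, -0.14], 0],
    [1, [-0.05, 0, -0.14], 0],
    [1, [-0.1, 0, -0.14], 0],
    [1, [-0.1, 0, -0.14], 0]
  ]
}}

```text
t: 31.45
tool_pos: [0.3135, -0.3973, 0.2437]
eef_rot: [179.9, 0.2, 16.0]
contact_force: [-0.2, 0.3, 0.0]
gripper_width: 0.0007
```

```bash
python3 w.py w22
python3 - <<'E'
from h import *
for n in ['top','scene']:
    s,c=snap(n,n+'5'); print(n,tbar(c))
E
```

```text
[ 0.3135 -0.3973  0.2437] [179.9   0.2  16. ] 0.0007 31.45
top (np.int64(187), [np.float64(0.0495), np.float64(0.0008), np.float64(0.1385)])
scene (np.int64(106), [np.float64(0.0547), np.float64(-0.0002), np.float64(0.1376)])
```

View pics/w22.png

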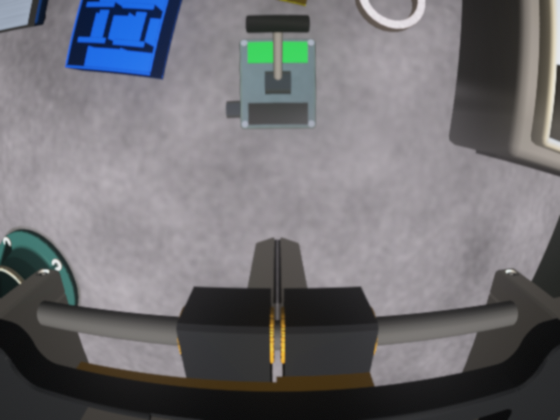

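View pics/scene5.png

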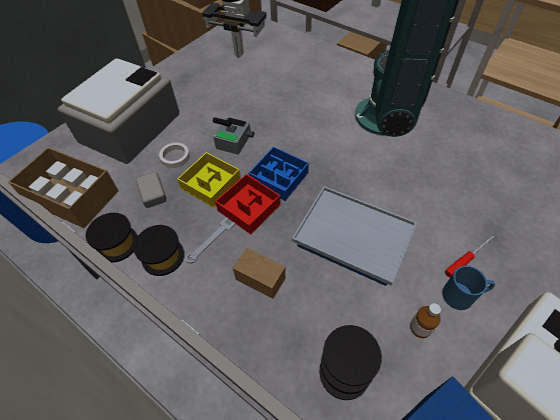

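The isolator is ON: the T-bar is over the green plate and the depth readings match the start. The deck is empty, all four bobbins are in the bins of their own colour, and the other things on the table haven't moved.

```bash
python3 -c "
from rig import close_job;print(close_job())"
```

```text
the job is handed in; nothing more can be done
None
```

The job is done and handed in at about 31.5 s on the robot's clock. I tipped the isolator OFF before touching any bobbin. All four bobbins on the deck then went into the bins of their own colour: one yellow, two blue, one red. Last, I tipped the isolator back to ON.

**Last checks:**
- **Isolator:** the T-bar was back at the ON stop in both fixed cameras, at x = +50 mm (top) and +55 mm (scene), close to the 51 mm given for the stop. The top camera reading matched its reading while the handle stood ON.
- **Isolator OFF in between:** the scene camera confirmed OFF after the yellow and the first blue bobbin. It could not see the handle when I checked after the red one; the wrist pictures showed it still OFF up to the last push.
- **Table:** the deck was empty and the other things looked unmoved in the pictures. The gripper was touching nothing.

**What went wrong or disagreed:**
- **First push missed:** the fingers passed over the T-bar because the real fingertips are about 23.5 mm short of the reported TCP. A touch on free table, at about 27 N upward, confirmed this, and I corrected for it from then on.
- **Red bobbin knocked:** it was shifted about 29 mm before I reached it, so I found it again and picked it up normally.
- **Grip:** I saw no slackening.

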